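# Pack the letter-cutter's tool tray

## Robot

A 6-joint arm with a two-finger parallel gripper is mounted at the origin on the work surface. World frame = base frame: x ahead of the robot, y to its left, z up, the work surface at z = 0. Lengths are in m, angles in rad, forces in N, time in s.
With the tool pointing down it reaches from about 0.35 to 0.775 m from the base axis. Payload 5.5 kg.
Tool frame: the origin (TCP) lies midway between the tips of the shut fingers; the grasp point (between the pads) lies grip_point_offset behind it (grip_point_offset is the distance from the TCP to the grasp point, in m); z points along the fingers, y is the direction in which the jaws open and shut (so a half turn about z gives the same grasp; the last joint's range is limited). The gripper opens to 85 mm and grips with 20 to 120 N. Pads are 22 mm wide; open, the fingers measure 114 mm over their backs; the gripper's body (76 mm by 85 mm) begins 54 mm behind the grasp point. The pads swing forward as they close: fully open they stand 13 mm farther back than shut.
Start: joints at [1.069, 0.313, 0.046, 1.304, 0, 1.431], TCP at [0.204, 0.538, 0.231] pointing down, gripper open.
Joint ranges: [-2.76, 2.76], [-0.86, 1.69], [-1.03, 1.26], [-2.2, 2.34], [-1.47, 1.5], [-3.14, 3.14]. Speed limits (rad/s): [2.57, 2.57, 3.14, 3.14, 3.14, 3.14].

## Interface

Orientations are given as a unit quaternion [w, x, y, z].
In Python, from workcell import * gives the robot as it stands.
- The arm moves only by the tool send_rows, never from a script. Its argument "series" is one flat list of numbers, 7 for each row, row after row: the shift along the tool's x, y, z in cm, then the turn, a rotation vector about the tool's x, y, z in degrees, then the opening, from 0 (shut) to 1 (fully open). A call has 1 to 10 rows; each row is the pose to reach, as a shift and turn from the pose commanded when the call began, along the tool's axes at that moment; what a row does not reach only later rows make up. A row lasts 1/12 s, in which the tool goes at most 41.7 mm and 7.16 degrees, less where a joint would pass 70% of its speed; a pose out of reach is approached as far as the arm can. A call with a gripper value outside its range is refused whole. The fingers move at their own pace and stop on an object; "newtons" is the grip in N (left out, the last holds). Time passes only in rows, so rows that repeat a pose let the fingers close. It gives the time, the measured TCP pose, the force and the opening at its end, in the units of the state.
- get_state(): the state, without advancing time (a new reading comes with each control period).
- read_camera(name): name is "scene" or "top"; returns the picture (480x640x3 uint8, blue, green, red); there is no depth.
- camera_info(name): a dict with "K" (3x3 intrinsics, pixels), "xyz" and "attitude" of the camera in the world. Camera axes: x right, y down, z forward; pixel columns grow to the right and rows downward; lengths in m; the calibration is good to about 2 mm. A picture is of the moment at which its call begins. camera_info takes no time and is no camera call.
- hand_in(): hands the job in, once; it reports no verdict.
Trained networks look in the newest picture that a camera, given by its name, has taken for a name from the list of things; names that differ only in an ending like _2 or _b are one class to them, and where a whole thing is asked for, a point or a joint stands for the part that bears it (a point fixed in the world has none). Each returns a list of dicts, best first, with "p" (0 to 1); they miss things now and then, are a little off and sometimes report something else, mostly with a low value. They report only what shows in the picture. A call takes as long as a camera call.
- silhouettes(camera, label): "pixels" (480x640 bool, what is visible of it) and "box" ([left, top, width, height] in pixels, round what is visible of it).
The state is a dict: "clock": time; "joint_pos": joint angles; "qvel": joint speeds; "tau": joint torques, N m; "tcp_pos": TCP position; "orientation": TCP orientation; "wrist_force": force on the tool from outside, world axes, zero at the start; "ft_torque": the same for the moment, N m; "finger_gap": finger opening in m.
Only numpy, scipy, OpenCV 4.12 (cv2) and the standard library are available. Lean on these libraries where they do the work, as an engineer would, in place of code of your own. Each camera call takes 0.05 s, during which the arm holds its last target. There are 200 camera calls.

## Task

Pack the letter-cutting tools into the fitted tray: the fishtail chisel lying in the two notches of the rack, the whetstone flat in the wide bed, the spirit level upright, standing on its lower edge in the narrow slot, and the round dummy mallet standing on its iron head in the round well. Each tool lies fully down and about in the middle of its own place, let go and at rest. Leave the pointed punch and the cork block, which look similar but do not belong in the tray, where they lie.

Things in the scene. Friction and masses are not known exactly. Their poses are not given: they have to be found in the camera images.
- chisel: The letter-cutting chisel, lying flat: octagonal steel bar 14.5 mm thick, 160 mm long in all, one end (+x, last 24 mm) flaring into a thin fishtail blade 35 mm wide with a straight edge; 0.24 kg. Origin: middle of its length, on the underside; x along it, z up. Balances within 10 mm of the origin.
- whetstone: The whetstone, lying flat: plain two-layer slab, light grey on dark grey, 130 x 44 x 25 mm, 0.33 kg. Origin: middle of the underside; x along its length, z up.
- level: The pocket spirit level, standing on its lower edge: aluminium bar 135 mm long, 20 mm wide, 40 mm high, black end caps, yellow-green vial in the middle of its top; 0.16 kg. Origin: middle of the underside; x along its length, z up.
- dummy: The dummy (stone carver's round mallet), standing on its iron head, wooden handle straight up: head 56 mm diameter at the foot, tapering, 56 mm high; round handle 24 mm diameter from 62 to 142 mm height, a 28 mm knob above, 155 mm high in all; 0.62 kg. Origin: centre of the underside of the head, on the handle's axis; z up.
- punch: The point punch, a look-alike of the chisel that stays out of the tray: steel bar of the same thickness (14.5 mm) and length (160 mm), lying flat, but one end (+x, last 40 mm) tapers to a point. Loose. Origin: middle of its length, on the underside; x along it, z up.
- cork_block: The cork sanding block, a look-alike of the whetstone that stays out of the tray: brown cork, 110 x 60 x 32 mm, lying flat, loose and light. Origin: middle of the underside; x along its length, z up.
- notched_rack: The chisel's place: two cross-bars 12 mm thick at x = -42 and +42 mm, each with a square notch 30 mm wide at y = 0; above the origin, notch floors at 20 mm, tops of bars at 32, board between them at 8. The chisel's shank lies along x in both notches, either way round, middle over middle. One of four inserts in the tray. Origin: middle of the underside, 6 mm above the bench; x along its 165 mm length, z up.
- wide_bed: The whetstone's place: block 22 mm high with a rectangular recess 150 x 64 mm in its middle, 8 mm deep, its floor 14 mm above the origin. One of four inserts in the tray. Origin: middle of the underside, 6 mm above the bench; x along its 165 mm length, z up.
- narrow_slot: The level's place: block 20 mm high with a rectangular recess 153 x 38 mm in its middle, 10 mm deep, its floor 10 mm above the origin. One of four inserts in the tray. Origin: middle of the underside, 6 mm above the bench; x along its 165 mm length, z up.
- round_well: The dummy's place: block 20 mm high, round recess 74 mm wide in its middle, 14 mm deep, floor 6 mm above the origin. One of four wooden inserts, each 165 x 84 mm, in any order, side by side 90 mm apart (middle to middle) in a tray 187 x 376 mm with a rim 20 mm above the bench, fixed to it. Origin: middle of the underside, 6 mm above the bench; x along its 165 mm length, z up.

How it is judged:
By the outcome, as a careful person would: the job done as asked, in the order asked, and still so for the second after the job is handed in, with the robot touching nothing.
It also fails if it takes over 115 s, if anything falls off the work surface, if the arm or the gripper's body presses on something with over 40 N, if the wrist force passes 120 N, or if a joint passes its speed limit or range.

## Working session

There is one attempt and no reset: what is moved stays moved. The work goes in short steps, Python scripts to look and compute and a tool call to move; the robot and the scene stay as the last step left them, time stands still between calls to the robot, and variables do not carry over. Pictures are saved under pics/ and viewed, about 12 in all and at most 16, crops included, and the job is handed in when it is done.

Besides the shell and the picture viewer there is one more tool, called after "Request:" as name(argument=value, ...) on one line, values as JSON. send_rows: Moves the arm, as the interface text tells. Its arguments: {"type":"object","properties":{"series":{"type":"array"},"newtons":{"type":"number"}},"required":["series"]}

```bash
ls; mkdir -p pics
python3 - <<'E'
from workcell import *
import cv2,numpy as np
s=get_state();print(s)
for c in("top","scene"):
    print(c,camera_info(c)); cv2.imwrite(f"pics/{c}0.png",read_camera(c))
    for n in "chisel whetstone level dummy punch cork_block notched_rack wide_bed narrow_slot round_well".split():
        for d in silhouettes(c,n)[:2]:
            m=d["pixels"];ys,xs=np.nonzero(m)
            print(c,n,round(d["p"],2),d["box"],m.sum(),xs.mean().round(1),ys.mean().round(1))
E
```

```text
pics
{'clock': 0.0, 'joint_pos': array([ 1.06941270e+00,  3.14006393e-01,  4.49766352e-02,  1.30360730e+00,
       -1.20509574e-05,  1.43122710e+00]), 'qvel': array([ 7.75757947e-04, -7.92412025e-04, -4.50272474e-04,  2.66863739e-04,
       -2.93498964e-04,  3.80479944e-05]), 'tau': array([-1.57173268e-03, -4.80640233e+01,  2.98524177e+01,  1.98527717e-02,
       -2.05604947e-04, -1.82309975e-06]), 'tcp_pos': array([0.20327924, 0.537317  , 0.23040451]), 'orientation': array([-2.84212990e-04,  1.79921959e-01,  9.83680457e-01, -8.75401453e-04]), 'wrist_force': array([ 0.58631124,  0.38164881, -0.54896275]), 'ft_torque': array([-0.00990597,  0.01338388, -0.0588548 ]), 'finger_gap': 0.08547980048777287}
top {'K': array([[537.52782402,   0.        , 329.16536834],
       [  0.        , 537.52782402, 236.51962429],
       [  0.        ,   0.        ,   1.        ]]), 'xyz': array([ 0.43640658, -0.01046771,  1.09992984]), 'attitude': array([ 0.0357224 , -0.69816936,  0.71444069, -0.02929079])}
top chisel 0.87 [236.9, 273.2, 79.5, 30.6] 717 273.7 284.8
top whetstone 0.71 [352.2, 268.2, 70.8,
[... 877 characters left out ...]
 whetstone 0.66 [287.8, 172.2, 54.3, 55.6] 1350 313.8 198.5
scene level 0.82 [197.1, 144.9, 51.5, 35.7] 1004 221.9 163.1
scene dummy 0.73 [168.0, 131.2, 34.6, 71.6] 1160 185.2 173.6
scene punch 0.74 [448.6, 292.2, 74.3, 60.0] 737 481.3 320.0
scene punch 0.68 [287.9, 274.2, 101.6, 89.6] 4130 342.2 320.1
scene cork_block 0.63 [415.6, 344.4, 70.8, 61.7] 2769 451.4 375.3
scene notched_rack 0.88 [218.1, 238.9, 90.1, 73.5] 3216 263.7 273.1
scene wide_bed 0.64 [185.8, 215.6, 88.5, 73.5] 3275 229.5 249.4
scene narrow_slot 0.8 [293.9, 276.6, 98.8, 92.4] 4386 342.5 319.6
scene narrow_slot 0.53 [415.3, 345.3, 72.6, 61.1] 2735 451.8 375.5
scene round_well 0.59 [257.7, 253.5, 93.0, 83.3] 3809 301.9 294.6
```

View top.

```bash
cat > h.py <<'E'
from workcell import *
import cv2,numpy as np
from scipy.spatial.transform import Rotation as R
def rot(q): return R.from_quat(np.r_[q[1:],q[0]])
def back(c,uv,z):
    i=camera_info(c);uv=np.atleast_2d(uv).astype(float)
    d=np.c_[uv,np.ones(len(uv))]@np.linalg.inv(i["K"]).T
    d=rot(i["attitude"]).apply(d);return i["xyz"]+d*((z-i["xyz"][2])/d[:,2])[:,None]
def pose(c,n,z):
    """centre, axis angle (deg, world), size of silhouette outline back-projected to height z"""
    d=silhouettes(c,n)
    if not d: return None
    m=d[0]["pixels"];ys,xs=np.nonzero(m)
    P=back(c,np.c_[xs,ys],z)[:,:2]
    (ctr,wh,a)=cv2.minAreaRect((P*1000).astype(np.float32))
    if wh[0]<wh[1]: a+=90;wh=wh[::-1]
    C=np.cov(P.T);w,v=np.linalg.eigh(C);pa=np.degrees(np.arctan2(v[1,1],v[0,1]))
    return dict(p=round(d[0]["p"],2),rect=np.round(ctr,1),wh=np.round(wh,1),a=round(a%180,1),mean=np.round(P.mean(0)*1000,1),pca=round(pa%180,1))
def tool():
    s=get_state();r=rot(s["orientation"]);return s["clock"],s["tcp_pos"],r
def go(xyz,axdeg=None,jaw=None):
    """shift in cm in tool axes to reach world xyz (tool down), and yaw needed; axdeg = object's long axis (tool x along it)"""
    t,p,r=tool();m=r.as_matrix()
    # target: tool z down, tool x along axdeg
    best=None
    for k in (0,180):
        a=np.radians(axdeg+k);X=np.array([np.cos(a),np.sin(a),0]);Z=np.array([0,0,-1.]);Y=np.cross(Z,X)
        rv=np.degrees((r.inv()*R.from_matrix(np.c_[X,Y,Z])).as_rotvec())
        s=get_state()["joint_pos"];
        print("axis",axdeg+k,"turn",rv.round(2),"j1,j6",s[[0,5]].round(2))
    print("t",round(t,2),"tcp",(p*1000).round(1),"shift cm",((np.array(xyz)-p)@m*100).round(2))
E
python3 - <<'E'
from h import *
print("gpo",[ (k,v) for k,v in globals().items() if 'offset' in k])
for c in("top","scene"):
    read_camera(c)
    for n,z in dict(chisel=.0145,punch=.0145,whetstone=.025,level=.04,cork_block=.032,notched_rack=.038,wide_bed=.028,narrow_slot=.026,round_well=.026,dummy=.155).items():
        print(c,n,pose(c,n,z))
im=cv2.imread("pics/top0.png");cv2.imwrite("pics/top0c.png",cv2.resize(im[120:330,100:560],None,fx=1.7,fy=1.7,interpolation=cv2.INTER_CUBIC))
E
```

```text
gpo [('grip_point_offset', 0.0187)]
top chisel {'p': 0.83, 'rect': array([437.8, 105.9]), 'wh': array([160.9,  35. ]), 'a': 99.2, 'mean': array([440.8, 114.2]), 'pca': np.float64(102.7)}
top punch {'p': 0.71, 'rect': array([470.5, 314.7]), 'wh': array([157.7,  14.4]), 'a': 82.4, 'mean': array([469.9, 309.6]), 'pca': np.float64(82.2)}
top whetstone {'p': 0.76, 'rect': array([ 430.9, -116.7]), 'wh': array([129.4,  44.4]), 'a': 73.8, 'mean': array([ 431.4, -116.3]), 'pca': np.float64(74.4)}
top level {'p': 0.71, 'rect': array([ 641.3, -142.2]), 'wh': array([168.2,  88.7]), 'a': 3.4, 'mean': array([ 640.8, -142. ]), 'pca': np.float64(2.6)}
top cork_block {'p': 0.72, 'rect': array([600.4, 327.6]), 'wh': array([115.7,  68.6]), 'a': 105.8, 'mean': array([601.2, 326.9]), 'pca': np.float64(105.0)}
top notched_rack {'p': 0.58, 'rect': array([635.8, -53.8]), 'wh': array([161.6,  83.9]), 'a': 2.7, 'mean': array([635.3, -53.1]), 'pca': np.float64(2.7)}
top wide_bed {'p': 0.96, 'rect': array([ 643.8, -143.1]), 'wh': array([167.5,  86.1]), 'a': 2.9, 'mean': array([ 642.9, -143. ]), 'pca': np.float6
[... 1317 characters left out ...]
163.3,  96.9]), 'a': 3.3, 'mean': array([655.9, -38. ]), 'pca': np.float64(3.9)}
scene wide_bed {'p': 0.85, 'rect': array([ 647.2, -135.3]), 'wh': array([174.8,  99.3]), 'a': 2.7, 'mean': array([ 651.3, -135.4]), 'pca': np.float64(4.2)}
scene narrow_slot {'p': 0.95, 'rect': array([634.4, 131.5]), 'wh': array([173.7,  90.8]), 'a': 2.6, 'mean': array([638.1, 132. ]), 'pca': np.float64(2.6)}
scene round_well {'p': 0.74, 'rect': array([639. ,  42.2]), 'wh': array([174.3,  91.3]), 'a': 3.3, 'mean': array([643.2,  42.5]), 'pca': np.float64(3.6)}
scene dummy {'p': 0.97, 'rect': array([ 631.3, -256.1]), 'wh': array([196.5,  44.8]), 'a': 55.6, 'mean': array([ 642.9, -241.6]), 'pca': np.float64(57.2)}
```

View pics/top0c.png

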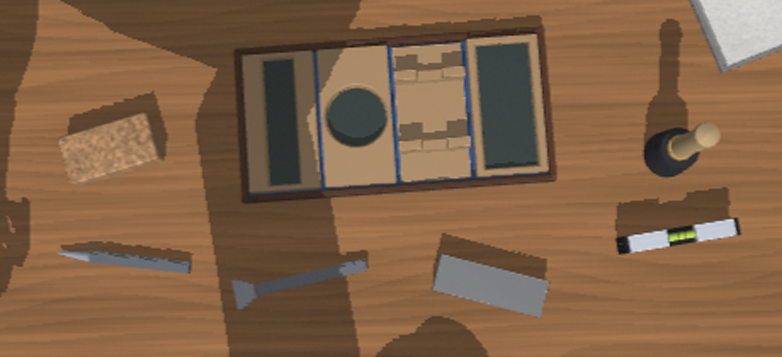

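View pics/scene0.png

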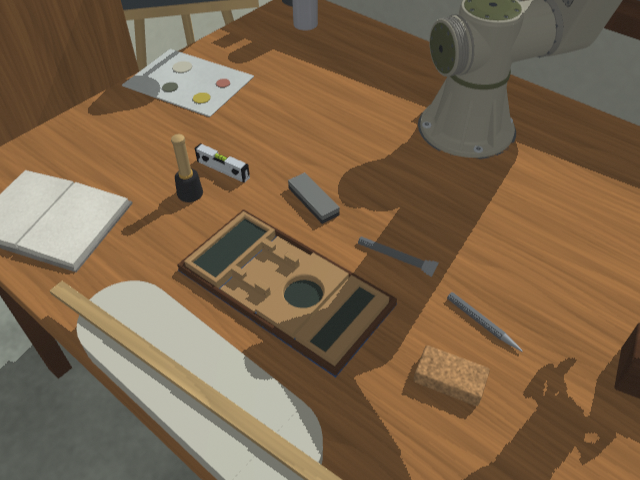

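```bash
cat >> h.py <<'E'
def chis():
    m=silhouettes("top","chisel")[0]["pixels"];ys,xs=np.nonzero(m)
    P=back("top",np.c_[xs,ys],.008)[:,:2]*1000
    d=np.array([np.cos(np.radians(102.5)),np.sin(np.radians(102.5))])
    for _ in range(4):
        t=P@d;S=P[t<t.max()-35];c=S.mean(0);w,v=np.linalg.eigh(np.cov(S.T));d=v[:,1]*np.sign(v[:,1]@d)
    mid=c+d*((t.max()+t.min())/2-c@d)
    return mid.round(1),np.degrees(np.arctan2(d[1],d[0])).round(1),(t.max()-t.min()).round(1)
E
python3 - <<'E'
from h import *
read_camera("top")
print("chisel",chis())
for k in range(2):
  for d in silhouettes("top","level"):
    m=d["pixels"];ys,xs=np.nonzero(m)
    P=back("top",np.c_[xs,ys],.04)[:,:2]*1000;r=cv2.minAreaRect(P.astype(np.float32));print("level",d["p"],r)
# level ends from the picture crop
e=np.array([[620,246],[740,226]])/1.7+[100,120];q=back("top",e,.04)*1000;print(q,q.mean(0),np.degrees(np.arctan2(*(q[0]-q[1])[[1,0]])))
print("knob top",back("top",np.array([[708,134]])/1.7+[100,120],.152)*1000)
print("knob scene",back("scene",[[179,137.5]],.153)*1000)
m=silhouettes("top","dummy")[0]["pixels"];ys,xs=np.nonzero(m);print(xs.min(),xs.max(),ys.min(),ys.max())
print("foot", back("top",[[xs.min()+15,ys.max()-13]],.03)*1000)
go([.4405,.107,.15],102.5)
E
```

```text
chisel (array([443., 107.]), np.float64(102.1), np.float64(159.8))
level 0.7 ((482.9442138671875, -334.1585388183594), (19.953445434570312, 144.08775329589844), 7.859651565551758)
level 0.26 ((600.8026733398438, 323.7016296386719), (65.63395690917969, 115.2031021118164), 15.822744369506836)
level 0.7 ((482.9442138671875, -334.1585388183594), (19.953445434570312, 144.08775329589844), 7.859651565551758)
level 0.26 ((600.8026733398438, 323.7016296386719), (65.63395690917969, 115.2031021118164), 15.822744369506836)
[[ 472.3870002  -267.04819998   40.        ]
 [ 492.3160767  -406.57381602   40.        ]] [ 482.35153845 -336.811008     40.        ] 98.12883292766051
knob top [[ 583.33939555 -336.96538573  152.        ]]
knob scene [[ 580.46458402 -331.40478637  153.        ]]
479 522 192 223
foot [[ 580.74454776 -332.94397071   30.        ]]
axis 102.5 turn [ 0.   -0.   56.77] j1,j6 [1.07 1.43]
axis 282.5 turn [   0.      0.   -123.23] j1,j6 [1.07 1.43]
t 2.45 tcp [203.6 537.8 231.3] shift cm [-37.41 -31.91   8.13]
```

Request:
send_rows(series=[-37.6, -31.8, 8, 0, 0, 56.5, 1, -37.6, -31.8, 8, 0, 0, 56.5, 1, -37.6, -31.8, 8, 0, 0, 56.5, 1, -37.6, -31.8, 8, 0, 0, 56.5, 1, -37.6, -31.8, 8, 0, 0, 56.5, 1, -37.6, -31.8, 8, 0, 0, 56.5, 1, -37.6, -31.8, 8, 0, 0, 56.5, 1, -37.6, -31.8, 8, 0, 0, 56.5, 1, -37.6, -31.8, 8, 0, 0, 56.5, 1, -37.6, -31.8, 8, 0, 0, 56.5, 1], newtons=60)

```text
clock: 3.28
tcp_pos: [0.4039, 0.1765, 0.1646]
orientation: [0.0, 0.624, 0.781, 0.001]
wrist_force: [0.8, 0.6, 0.8]
finger_gap: 0.0851
```

Run:
```python
from h import *
go([.443,.107,.002],102.1)
```

```text
axis 102.1 turn [ 0.07 -0.01  0.66] j1,j6 [0.23 1.58]
axis 282.1 turn [ 2.0000e-02  1.0000e-01 -1.7934e+02] j1,j6 [0.23 1.58]
t 3.28 tcp [403.9 176.5 164.6] shift cm [-7.64  2.26 16.26]
```

Request:
send_rows(series=[-7, 2, 5, 0, 0, 0.6, 1, -7, 2, 5, 0, 0, 0.6, 1, -7, 2, 5, 0, 0, 0.6, 1, -7, 2, 5, 0, 0, 0.6, 1, -7, 2, 5, 0, 0, 0.6, 1])

```text
clock: 3.7
tcp_pos: [0.4379, 0.1143, 0.1145]
orientation: [-0.001, 0.629, 0.778, -0.0]
wrist_force: [0.5, -0.3, 0.5]
finger_gap: 0.0855
```

Run:
```python
from h import *
go([.443,.107,.002],102.1)
```

```text
axis 102.1 turn [-0.05 -0.04  0.  ] j1,j6 [0.08 1.44]
axis 282.1 turn [ 6.0e-02 -8.0e-02 -1.8e+02] j1,j6 [0.08 1.44]
t 3.7 tcp [437.9 114.3 114.5] shift cm [-0.83  0.35 11.25]
```

Request:
send_rows(series=[-0.8, 0.3, 4, 0, 0, 0, 1, -0.8, 0.3, 8, 0, 0, 0, 1, -0.8, 0.3, 11, 0, 0, 0, 1, -0.8, 0.3, 11.2, 0, 0, 0, 1, -0.8, 0.3, 11.2, 0, 0, 0, 0.5, -0.8, 0.3, 11.2, 0, 0, 0, 0, -0.8, 0.3, 11.2, 0, 0, 0, 0, -0.8, 0.3, 11.2, 0, 0, 0, 0, -0.8, 0.3, 11.2, 0, 0, 0, 0, -0.8, 0.3, 11.2, 0, 0, 0, 0])

```text
clock: 4.53
tcp_pos: [0.4436, 0.1074, 0.0038]
orientation: [0.001, 0.628, 0.778, 0.001]
wrist_force: [-6.4, 0.4, 28.0]
finger_gap: 0.0126
```

Request:
send_rows(series=[0, 0, 0, 0, 0, 0, 0, 0, 0, 0, 0, 0, 0, 0, 0, 0, 0, 0, 0, 0, 0, 0, 0, 0, 0, 0, 0, 0])

```text
clock: 4.87
tcp_pos: [0.4437, 0.1074, 0.0039]
orientation: [0.001, 0.628, 0.778, 0.001]
wrist_force: [-1.8, 0.3, 8.2]
finger_gap: 0.0127
```

Request:
send_rows(series=[0, 0, -3, 0, 0, 0, 0, 0, 0, -6, 0, 0, 0, 0, 0, 0, -10, 0, 0, 0, 0, 0, 0, -10, 0, 0, 0, 0, 0, 0, -10, 0, 0, 0, 0, 0, 0, -10, 0, 0, 0, 0])

```text
clock: 5.37
tcp_pos: [0.4426, 0.1072, 0.1023]
orientation: [0.0, 0.628, 0.778, 0.0]
wrist_force: [0.2, 0.1, -2.2]
finger_gap: 0.0127
```

Run:
```python
from h import *
c=read_camera("scene");t=read_camera("top")
cv2.imwrite("pics/a1.png",np.hstack([cv2.resize(c[130:330,280:520],(400,334)),cv2.resize(t[180:380,180:420],(400,334))]))
go([.6395,-.054,.15],182.8)
```

```text
axis 182.8 turn [ -0.12  -0.14 -80.64] j1,j6 [0.06 1.42]
axis 362.8 turn [-0.15  0.12 99.36] j1,j6 [0.06 1.42]
t 5.47 tcp [441.4 107.1 101. ] shift cm [-19.92  15.96  -4.95]
```

View pics/a1.png

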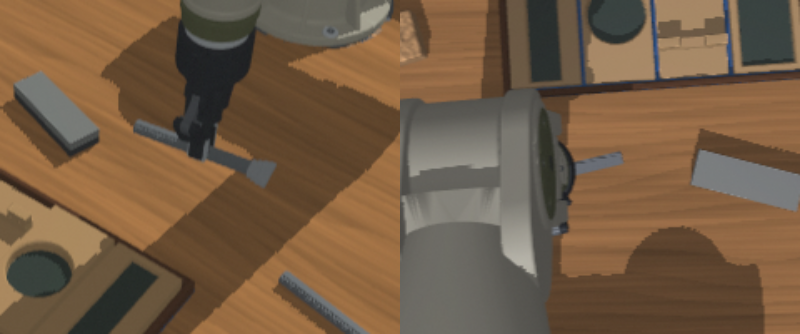

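Request:
send_rows(series=[-3, 2.5, -1, 0, 0, -7, 0, -6, 5, -1, 0, 0, -14, 0, -9, 7, -1, 0, 0, -21, 0, -12, 9.5, -1, 0, 0, -28, 0, -15, 12, -1, 0, 0, -35, 0, -18, 14, -1, 0, 0, -42, 0, -19.9, 16, -1, 0, 0, -49, 0, -19.9, 16, -1, 0, 0, -56, 0, -19.9, 16, -1, 0, 0, -63, 0, -19.9, 16, -1, 0, 0, -70, 0])

```text
clock: 6.3
tcp_pos: [0.6401, -0.054, 0.1092]
orientation: [-0.002, 0.066, 0.998, 0.0]
wrist_force: [1.3, -0.0, -2.3]
finger_gap: 0.013
```

Request:
send_rows(series=[0, 0, 0, 0, 0, -7, 0, 0, 0, 0, 0, 0, -10.6, 0, 0, 0, 0, 0, 0, -10.6, 0, 0, 0, 0, 0, 0, -10.6, 0])

```text
clock: 6.63
tcp_pos: [0.6401, -0.0534, 0.1104]
orientation: [-0.002, -0.023, 1.0, 0.0]
wrist_force: [-0.3, -0.8, -1.9]
finger_gap: 0.0128
```

Run:
```python
from h import *
c=read_camera("scene");t=read_camera("top")
cv2.imwrite("pics/a2.png",np.hstack([cv2.resize(c[130:330,180:420],(400,334)),cv2.resize(t[100:300,240:480],(400,334))]))
go([.6395,-.054,.032],182.8)
```

```text
axis 182.8 turn [ 0.04 -0.11 -0.13] j1,j6 [-0.21 -0.25]
axis 362.8 turn [-1.7000e-01 -6.0000e-02  1.7987e+02] j1,j6 [-0.21 -0.25]
t 6.73 tcp [640.6 -53.4 111.3] shift cm [ 0.1  -0.06  7.93]
```

View pics/a2.png

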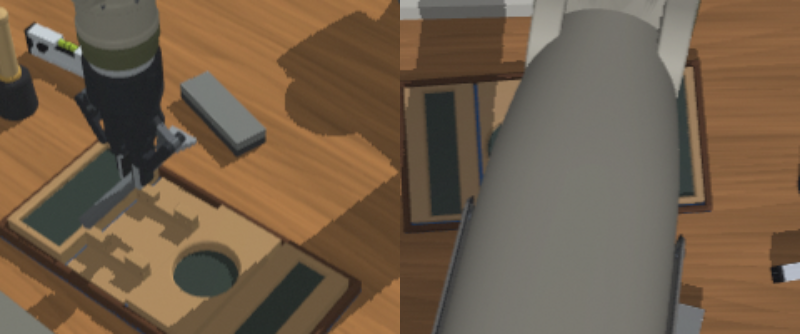

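Request:
send_rows(series=[0, 0, 3, 0, 0, 0, 0, 0, 0, 5.5, 0, 0, 0, 0, 0, 0, 7, 0, 0, 0, 0, 0, 0, 7.6, 0, 0, 0, 0, 0, 0, 8, 0, 0, 0, 0, 0, 0, 8, 0, 0, 0, 0, 0, 0, 8, 0, 0, 0, 0])

```text
clock: 7.32
tcp_pos: [0.642, -0.0537, 0.0335]
orientation: [0.001, -0.024, 1.0, -0.0]
wrist_force: [-0.3, -0.4, -2.5]
finger_gap: 0.0124
```

Run:
```python
from h import *
s=get_state();print(s["tcp_pos"],s["wrist_force"],s["finger_gap"])
c=read_camera("scene")
cv2.imwrite("pics/a3.png",cv2.resize(c[180:330,180:340],None,fx=3,fy=3))
```

```text
[ 0.64198829 -0.05369092  0.03346816] [-0.27687922 -0.38671209 -2.47037383] 0.012443346707106355
```

View pics/a3.png

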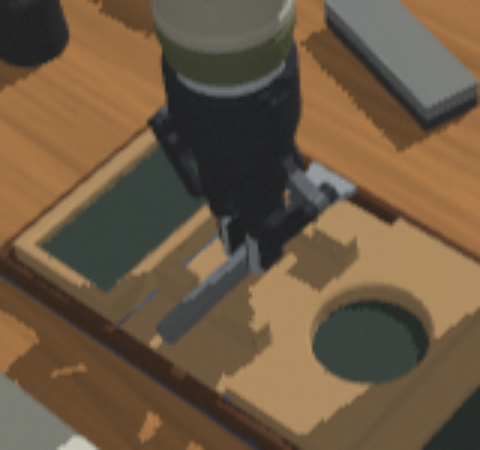

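Request:
send_rows(series=[0.1, 0, 0.1, 0, 0, 0, 0, 0.1, 0, 0.2, 0, 0, 0, 0, 0.1, 0, 0.3, 0, 0, 0, 0, 0.1, 0, 0.3, 0, 0, 0, 0, 0.1, 0, 0.3, 0, 0, 0, 0])

```text
clock: 7.78
tcp_pos: [0.6406, -0.0537, 0.0299]
orientation: [0.0, -0.024, 1.0, -0.0]
wrist_force: [0.9, -0.4, -0.8]
finger_gap: 0.0125
```

Request:
send_rows(series=[0, 0, 0.1, 0, 0, 0, 0, 0, 0, 0.1, 0, 0, 0, 0, 0, 0, 0.1, 0, 0, 0, 0])

```text
clock: 8.03
tcp_pos: [0.6405, -0.0537, 0.0299]
orientation: [0.001, -0.024, 1.0, -0.0]
wrist_force: [-2.3, 0.5, 5.7]
finger_gap: 0.0129
```

Request:
send_rows(series=[0, 0, 0, 0, 0, 0, 0.2, 0, 0, 0, 0, 0, 0, 0.4, 0, 0, 0, 0, 0, 0, 0.5, 0, 0, 0, 0, 0, 0, 0.5, 0, 0, -3, 0, 0, 0, 0.5, 0, 0, -6, 0, 0, 0, 0.8, 0, 0, -9, 0, 0, 0, 1, 0, 0, -9, 0, 0, 0, 1])

```text
clock: 8.7
tcp_pos: [0.644, -0.0543, 0.1252]
orientation: [0.005, -0.024, 1.0, -0.001]
wrist_force: [1.4, 0.4, 0.8]
finger_gap: 0.0772
```

Run:
```python
from h import *
s=get_state();print(s["tcp_pos"],s["wrist_force"],s["finger_gap"])
go([.431,-.1165,.11],254.1)
```

```text
[ 0.64396143 -0.05434     0.12521574] [1.42972215 0.39302302 0.82534665] 0.07724177467299566
axis 254.1 turn [ -0.48   0.4  -71.32] j1,j6 [-0.21 -0.26]
axis 434.1 turn [  0.44   0.53 108.67] j1,j6 [-0.21 -0.26]
t 8.7 tcp [644.  -54.3 125.2] shift cm [21.59 -5.17  1.32]
```

Request:
send_rows(series=[3, -0.7, -1, 0, 0, -7, 1, 6, -1.5, -1, 0, 0, -14, 1, 9, -2, -1, 0, 0, -21, 1, 12, -3, -1, 0, 0, -28, 1, 15, -3.7, -1, 0, 0, -35, 1, 18, -4.5, -1, 0, 0, -42, 1, 21, -5.2, -1, 0, 0, -49, 1, 21.3, -5.2, 0, 0, 0, -56, 1, 21.3, -5.2, 0, 0, 0, -63, 1, 21.3, -5.2, 0, 0, 0, -70, 1])

```text
clock: 9.53
tcp_pos: [0.429, -0.116, 0.1182]
orientation: [-0.0, -0.595, 0.804, 0.0]
wrist_force: [0.5, -0.7, -0.5]
finger_gap: 0.0851
```

Request:
send_rows(series=[0, 0, 0, 0, 0, -1.3, 1, 0, 0, 0, 0, 0, -1.3, 1, 0, 0, 0, 0, 0, -1.3, 1])

```text
clock: 9.78
tcp_pos: [0.4301, -0.1159, 0.1185]
orientation: [0.0, -0.601, 0.799, -0.0]
wrist_force: [0.6, -0.4, 0.6]
finger_gap: 0.0858
```

Run:
```python
from h import *
c=read_camera("scene");t=read_camera("top")
cv2.imwrite("pics/a4.png",np.hstack([cv2.resize(c[130:330,180:420],(400,334)),cv2.resize(t[100:300,240:480],(400,334))]))
go([.431,-.1165,.008],254.1)
print("chisel",chis())
```

```text
axis 254.1 turn [-0.    0.01 -0.13] j1,j6 [-0.44 -1.73]
axis 434.1 turn [1.0000e-02 1.0000e-02 1.7987e+02] j1,j6 [-0.44 -1.73]
t 9.88 tcp [ 430.1 -115.8  118.4] shift cm [ 0.04 -0.1  11.04]
chisel (array([646.5, -55.8]), np.float64(-177.5), np.float64(164.8))
```

View pics/a4.png

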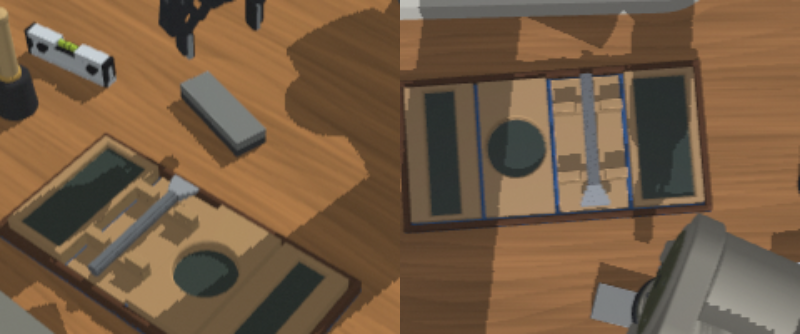

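Request:
send_rows(series=[0, -0.1, 4, 0, 0, 0, 1, 0, -0.1, 8, 0, 0, 0, 1, 0, -0.1, 10.5, 0, 0, 0, 1, 0, -0.1, 11, 0, 0, 0, 1, 0, -0.1, 11, 0, 0, 0, 0.3, 0, -0.1, 11, 0, 0, 0, 0.3, 0, -0.1, 11, 0, 0, 0, 0.3, 0, -0.1, 11, 0, 0, 0, 0.3, 0, -0.1, 11, 0, 0, 0, 0.3], newtons=70)

```text
clock: 10.68
tcp_pos: [0.4321, -0.1167, 0.0105]
orientation: [0.001, -0.602, 0.798, -0.001]
wrist_force: [-2.2, 0.0, 6.3]
finger_gap: 0.0424
```

Request:
send_rows(series=[0, 0, 0, 0, 0, 0, 0.3, 0, 0, -0.5, 0, 0, 0, 0.3, 0, 0, -3, 0, 0, 0, 0.3, 0, 0, -6, 0, 0, 0, 0.3, 0, 0, -10, 0, 0, 0, 0.3, 0, 0, -10, 0, 0, 0, 0.3, 0, 0, -10, 0, 0, 0, 0.3])

```text
clock: 11.27
tcp_pos: [0.4333, -0.1172, 0.1115]
orientation: [0.002, -0.602, 0.798, -0.003]
wrist_force: [-0.1, 0.1, -3.7]
finger_gap: 0.0423
```

Run:
```python
from h import *
go([.6438,-.1439,.11],182.8)
```

```text
axis 182.8 turn [-0.38  0.2  71.27] j1,j6 [-0.44 -1.74]
axis 362.8 turn [  -0.22   -0.42 -108.73] j1,j6 [-0.44 -1.74]
t 11.27 tcp [ 433.3 -117.2  111.5] shift cm [ -3.21 -20.98   0.29]
```

Request:
send_rows(series=[-0.5, -3, 0, 0, 0, 7, 0.3, -1, -6, 0, 0, 0, 14, 0.3, -1.5, -9, 0, 0, 0, 21, 0.3, -2, -12, 0, 0, 0, 28, 0.3, -2.5, -15, 0, 0, 0, 35, 0.3, -2.8, -18, 0, 0, 0, 42, 0.3, -3.2, -21, 0, 0, 0, 49, 0.3, -3.2, -21, 0, 0, 0, 56, 0.3, -3.2, -21, 0, 0, 0, 63, 0.3, -3.2, -21, 0, 0, 0, 70, 0.3])

```text
clock: 12.1
tcp_pos: [0.6407, -0.1425, 0.1053]
orientation: [-0.002, -0.033, 0.999, 0.001]
wrist_force: [-0.3, -0.4, -3.5]
finger_gap: 0.0426
```

Request:
send_rows(series=[0, 0, 2, 0, 0, 1.3, 0.3, 0, 0, 4, 0, 0, 1.3, 0.3, 0, 0, 5, 0, 0, 1.3, 0.3, 0, 0, 5, 0, 0, 1.3, 0.3, 0, 0, 5, 0, 0, 1.3, 0.3])

```text
clock: 12.52
tcp_pos: [0.6403, -0.1425, 0.0568]
orientation: [-0.002, -0.024, 1.0, 0.001]
wrist_force: [-0.5, -0.7, -3.2]
finger_gap: 0.0422
```

Run:
```python
from h import *
c=read_camera("scene")
cv2.imwrite("pics/a5.png",cv2.resize(c[140:320,160:360],None,fx=3,fy=3))
go([.6438,-.1439,.03],182.8)
```

```text
axis 182.8 turn [ 0.03 -0.05 -0.03] j1,j6 [-0.34 -0.39]
axis 362.8 turn [-8.0000e-02 -4.0000e-02  1.7997e+02] j1,j6 [-0.34 -0.39]
t 12.57 tcp [ 641.4 -142.9   58.2] shift cm [-0.24 -0.11  2.82]
```

View pics/a5.png

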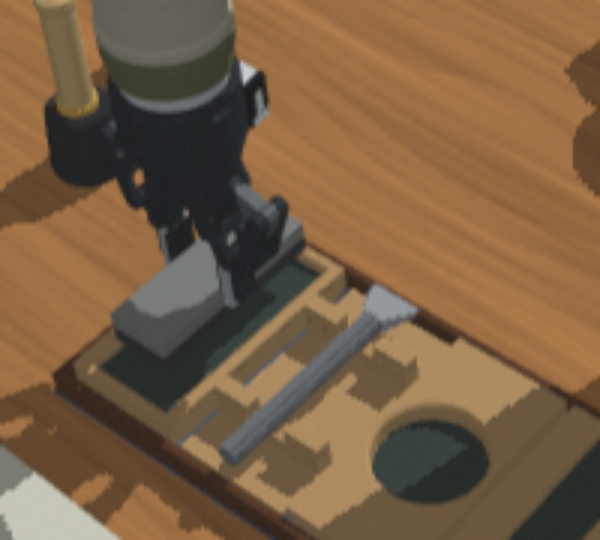

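Request:
send_rows(series=[-0.3, -0.1, 0, 0, 0, 0, 0.3, -0.3, -0.1, 1, 0, 0, 0, 0.3, -0.3, -0.1, 2, 0, 0, 0, 0.3, -0.3, -0.1, 2.5, 0, 0, 0, 0.3, -0.3, -0.1, 2.6, 0, 0, 0, 0.3, -0.3, -0.1, 2.7, 0, 0, 0, 0.3, -0.3, -0.1, 2.7, 0, 0, 0, 0.3, -0.3, -0.1, 2.7, 0, 0, 0, 0.3])

```text
clock: 13.23
tcp_pos: [0.6447, -0.1439, 0.0316]
orientation: [0.0, -0.024, 1.0, 0.0]
wrist_force: [0.2, 0.2, -3.7]
finger_gap: 0.0422
```

Request:
send_rows(series=[0, 0, 0.1, 0, 0, 0, 0.3, 0, 0, 0.2, 0, 0, 0, 0.3, 0, 0, 0.2, 0, 0, 0, 0.3, 0, 0, 0.2, 0, 0, 0, 0.3])

```text
clock: 13.57
tcp_pos: [0.6451, -0.1439, 0.0306]
orientation: [0.001, -0.024, 1.0, -0.0]
wrist_force: [-2.6, 0.5, 4.1]
finger_gap: 0.0422
```

Request:
send_rows(series=[0, 0, 0, 0, 0, 0, 0.6, 0, 0, 0, 0, 0, 0, 0.8, 0, 0, 0, 0, 0, 0, 0.8, 0, 0, 0, 0, 0, 0, 0.8, 0, 0, -3, 0, 0, 0, 0.8, 0, 0, -7, 0, 0, 0, 1, 0, 0, -11, 0, 0, 0, 1, 0, 0, -14, 0, 0, 0, 1, 0, 0, -14, 0, 0, 0, 1, 0, 0, -14, 0, 0, 0, 1])

```text
clock: 14.4
tcp_pos: [0.6464, -0.1444, 0.1724]
orientation: [0.003, -0.024, 1.0, -0.001]
wrist_force: [-0.2, 0.3, -0.3]
finger_gap: 0.0857
```

Run:
```python
from h import *
s=get_state();print(s["finger_gap"])
go([.483,-.3345,.12],98)
```

```text
0.08570204800681928
axis 98 turn [ 0.14  0.34 84.77] j1,j6 [-0.34 -0.39]
axis 278 turn [ -0.35   0.14 -95.23] j1,j6 [-0.34 -0.39]
t 14.4 tcp [ 646.4 -144.4  172.4] shift cm [ 17.27 -18.18   5.18]
```

Request:
send_rows(series=[4, -1, -2, 0, 0, 7, 1, 8, -2, -3, 0, 0, 14, 1, 12, -3, -3, 0, 0, 21, 1, 15, -5.5, -3, 0, 0, 28, 1, 17.2, -9, -3, 0, 0, 35, 1, 17.2, -13, -2, 0, 0, 42, 1, 17.2, -17, 0, 0, 0, 49, 1, 17.2, -18.2, 2, 0, 0, 56, 1, 17.2, -18.2, 4, 0, 0, 63, 1, 17.2, -18.2, 5, 0, 0, 70, 1])

```text
clock: 15.23
tcp_pos: [0.4793, -0.3339, 0.1146]
orientation: [-0.003, 0.557, 0.83, 0.001]
wrist_force: [-0.6, -0.1, -0.6]
finger_gap: 0.0858
```

Request:
send_rows(series=[0, 0, 0, 0, 0, 7, 1, 0, 0, 0, 0, 0, 14, 1, 0, 0, 0, 0, 0, 14.8, 1, 0, 0, 0, 0, 0, 14.8, 1, 0, 0, 0, 0, 0, 14.8, 1])

```text
clock: 15.65
tcp_pos: [0.4813, -0.3336, 0.1187]
orientation: [-0.001, 0.655, 0.756, 0.0]
wrist_force: [0.3, -0.4, 0.2]
finger_gap: 0.0851
```

Run:
```python
from h import *
c=read_camera("scene");t=read_camera("top")
cv2.imwrite("pics/a6.png",np.hstack([cv2.resize(c[100:300,140:380],(400,334)),cv2.resize(t[100:300,340:580],(400,334))]))
go([.483,-.3345,.018],98)
print(pose("top","whetstone",.045))
for d in silhouettes("scene","level"):
    ys,xs=np.nonzero(d["pixels"]);print(d["p"],d["box"])
```

```text
axis 98 turn [-0.01 -0.02  0.09] j1,j6 [-0.74  0.69]
axis 278 turn [ 3.0000e-02 -1.0000e-02 -1.7991e+02] j1,j6 [-0.74  0.69]
t 15.75 tcp [ 481.6 -333.7  119.2] shift cm [-0.1   0.13 10.12]
{'p': 0.84, 'rect': array([ 643.9, -143.8]), 'wh': array([131. ,  50.1]), 'a': 3.0, 'mean': array([ 643.3, -144.2]), 'pca': np.float64(3.4)}
0.74 [197.2, 145.3, 53.4, 34.5]
0.5 [290.7, 276.5, 101.2, 90.5]
```

View pics/a6.png

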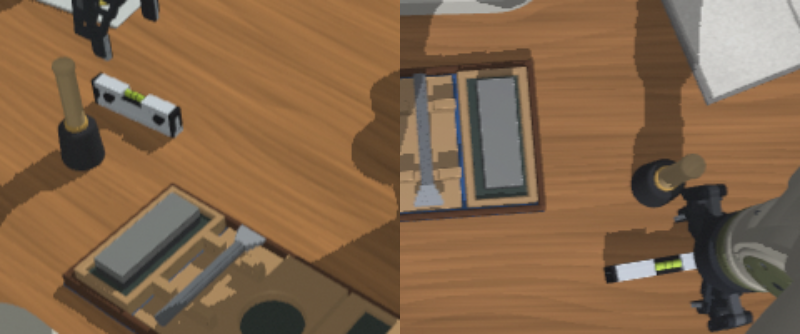

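Request:
send_rows(series=[-0.3, 0.1, 3, 0, 0, 0, 1, -0.3, 0.1, 6, 0, 0, 0, 1, -0.3, 0.1, 9, 0, 0, 0, 1, -0.3, 0.1, 10.1, 0, 0, 0, 1, -0.3, 0.1, 10.1, 0, 0, 0, 0.5, -0.3, 0.1, 10.1, 0, 0, 0, 0, -0.3, 0.1, 10.1, 0, 0, 0, 0, -0.3, 0.1, 10.1, 0, 0, 0, 0, -0.3, 0.1, 10.1, 0, 0, 0, 0, -0.3, 0.1, 10.1, 0, 0, 0, 0], newtons=50)

```text
clock: 16.68
tcp_pos: [0.4838, -0.3376, 0.0202]
orientation: [0.001, 0.656, 0.755, -0.0]
wrist_force: [-2.7, 0.1, 4.4]
finger_gap: 0.0188
```

Request:
send_rows(series=[0, 0, 0, 0, 0, 0, 0, 0, 0, 0, 0, 0, 0, 0, 0, 0, -1, 0, 0, 0, 0, 0, 0, -4, 0, 0, 0, 0, 0, 0, -8, 0, 0, 0, 0, 0, 0, -12, 0, 0, 0, 0, 0, 0, -12, 0, 0, 0, 0, 0, 0, -12, 0, 0, 0, 0])

```text
clock: 17.35
tcp_pos: [0.4849, -0.3382, 0.1422]
orientation: [0.003, 0.656, 0.755, 0.0]
wrist_force: [-0.1, 0.8, -2.3]
finger_gap: 0.0193
```

Run:
```python
from h import *
go([.6308,.1258,.14],182.8)
```

```text
axis 182.8 turn [-1.000e-02  4.400e-01 -8.482e+01] j1,j6 [-0.75  0.69]
axis 362.8 turn [4.500e-01 1.000e-02 9.518e+01] j1,j6 [-0.75  0.69]
t 17.35 tcp [ 484.9 -338.2  142.2] shift cm [43.93 20.89  0.09]
```

Request:
send_rows(series=[4, 0, 0, 0, 0, 0, 0, 8, 0, 0, 0, 0, -2, 0, 12, 1, 0, 0, 0, -9, 0, 16, 3, 0, 0, 0, -16, 0, 20, 5, 0, 0, 0, -23, 0, 24, 7, 0, 0, 0, -30, 0, 28, 9.5, 0, 0, 0, -37, 0, 31, 12, 0, 0, 0, -44, 0, 34, 14.5, 0, 0, 0, -51, 0, 36.5, 17, 0, 0, 0, -58, 0])

```text
clock: 18.18
tcp_pos: [0.5978, 0.0484, 0.1369]
orientation: [-0.002, 0.205, 0.979, -0.0]
wrist_force: [0.9, 0.2, -1.4]
finger_gap: 0.0187
```

Run:
```python
from h import *
go([.6308,.1258,.08],182.8)
```

```text
axis 182.8 turn [-1.000e-02 -2.100e-01 -2.645e+01] j1,j6 [-0.05  0.36]
axis 362.8 turn [-2.8000e-01  2.0000e-02  1.5355e+02] j1,j6 [-0.05  0.36]
t 18.18 tcp [597.8  48.4 136.9] shift cm [0.06 8.42 5.68]
```

Request:
send_rows(series=[0, 3.5, 0, 0, 0, -7, 0, 0, 6.5, 1, 0, 0, -14, 0, 0, 8.2, 2.5, 0, 0, -21, 0, 0, 8.2, 4, 0, 0, -26.5, 0, 0, 8.2, 5.5, 0, 0, -26.5, 0, 0, 8.2, 5.5, 0, 0, -26.5, 0, 0, 8.2, 5.5, 0, 0, -26.5, 0])

```text
clock: 18.77
tcp_pos: [0.6304, 0.1208, 0.0811]
orientation: [-0.003, -0.021, 1.0, -0.0]
wrist_force: [0.5, 0.3, -1.3]
finger_gap: 0.0192
```

Run:
```python
from h import *
c=read_camera("scene")
cv2.imwrite("pics/a7.png",cv2.resize(c[190:370,230:430],None,fx=3,fy=3))
go([.6308,.1258,.036],182.8)
```

```text
axis 182.8 turn [ 0.   -0.14 -0.36] j1,j6 [0.06 0.02]
axis 362.8 turn [ -0.23  -0.   179.64] j1,j6 [0.06 0.02]
t 18.82 tcp [631.5 120.6  82.6] shift cm [0.04 0.52 4.66]
```

View pics/a7.png

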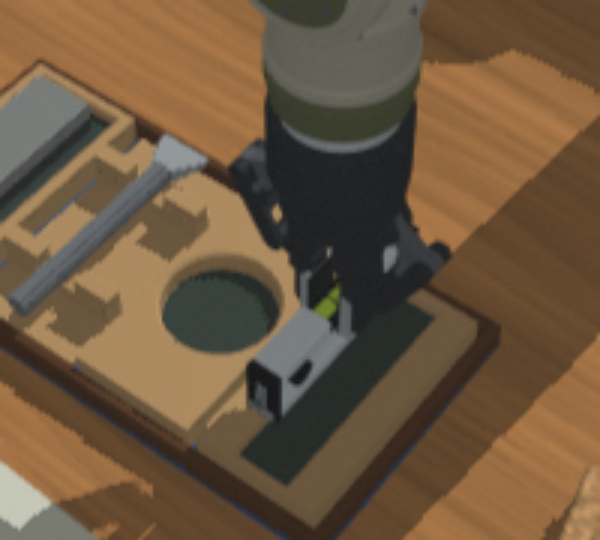

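Request:
send_rows(series=[0, 0.5, 0, 0, 0, -0.4, 0, 0, 0.5, 1.5, 0, 0, -0.4, 0, 0, 0.5, 3, 0, 0, -0.4, 0, 0, 0.5, 4, 0, 0, -0.4, 0, 0, 0.5, 4.4, 0, 0, -0.4, 0, 0, 0.5, 4.5, 0, 0, -0.4, 0, 0, 0.5, 4.5, 0, 0, -0.4, 0, 0, 0.5, 4.5, 0, 0, -0.4, 0])

```text
clock: 19.48
tcp_pos: [0.633, 0.1258, 0.0394]
orientation: [0.001, -0.025, 1.0, 0.0]
wrist_force: [0.1, -0.1, -2.0]
finger_gap: 0.019
```

Request:
send_rows(series=[0, 0, 0.1, 0, 0, 0, 0, 0, 0, 0.2, 0, 0, 0, 0, 0, 0, 0.3, 0, 0, 0, 0, 0, 0, 0.3, 0, 0, 0, 0, 0, 0, 0.3, 0, 0, 0, 0])

```text
clock: 19.9
tcp_pos: [0.6327, 0.1258, 0.0362]
orientation: [0.001, -0.025, 1.0, 0.0]
wrist_force: [-1.4, -0.3, 4.4]
finger_gap: 0.019
```

Request:
send_rows(series=[0, 0, 0, 0, 0, 0, 0.3, 0, 0, 0, 0, 0, 0, 0.5, 0, 0, 0, 0, 0, 0, 0.6, 0, 0, 0, 0, 0, 0, 0.6, 0, 0, -3, 0, 0, 0, 0.6, 0, 0, -7, 0, 0, 0, 1, 0, 0, -11, 0, 0, 0, 1, 0, 0, -15, 0, 0, 0, 1, 0, 0, -18, 0, 0, 0, 1, 0, 0, -18, 0, 0, 0, 1])

```text
clock: 20.73
tcp_pos: [0.6357, 0.1261, 0.2238]
orientation: [0.006, -0.025, 1.0, 0.0]
wrist_force: [1.0, 1.3, 0.7]
finger_gap: 0.0853
```

Run:
```python
from h import *
go([.581,-.333,.21],182.8)
```

```text
axis 182.8 turn [0.02 0.72 0.07] j1,j6 [0.07 0.02]
axis 362.8 turn [-1.1300e+00  3.0000e-02 -1.7992e+02] j1,j6 [0.07 0.02]
t 20.73 tcp [635.7 126.1 223.8] shift cm [  7.78 -45.58   1.26]
```

Request:
send_rows(series=[0, -3.5, 0, 0, 0, 0, 1, 1, -7.5, 0, 0, 0, 0, 1, 2, -11.5, 0, 0, 0, 0, 1, 3, -15.5, 0, 0, 0, 0, 1, 4, -19.5, 0, 0, 0, 0, 1, 5, -23.5, 0, 0, 0, 0, 1, 6, -27.5, 0, 0, 0, 0, 1, 7, -31.5, 0, 0, 0, 0, 1, 7.5, -35, 0, 0, 0, 0, 1, 7.5, -35, 0, 0, 0, 0, 1])

```text
clock: 21.57
tcp_pos: [0.5739, -0.2342, 0.2148]
orientation: [0.0, -0.021, 1.0, -0.001]
wrist_force: [0.3, 0.3, -0.1]
finger_gap: 0.0853
```

Run:
```python
from h import *
c=read_camera("scene");t=read_camera("top")
cv2.imwrite("pics/a8.png",np.hstack([cv2.resize(c[100:360,120:400],(400,371)),cv2.resize(t[100:300,240:560],(480,300)).__getitem__(slice(None)) if 0 else cv2.resize(t[110:350,220:480],(400,371))]))
print(pose("top","level",.056))
go([.581,-.333,.21],182.8)
```

```text
{'p': 0.81, 'rect': array([631.6, 122.9]), 'wh': array([138.7,  25.8]), 'a': 3.3, 'mean': array([631.9, 122.2]), 'pca': np.float64(3.3)}
axis 182.8 turn [ 0.06 -0.03  0.  ] j1,j6 [-0.51 -0.56]
axis 362.8 turn [ 5.0e-02  9.0e-02 -1.8e+02] j1,j6 [-0.51 -0.56]
t 21.72 tcp [ 574.6 -227.7  214.9] shift cm [ -0.13 -10.55   0.48]
```

View pics/a8.png

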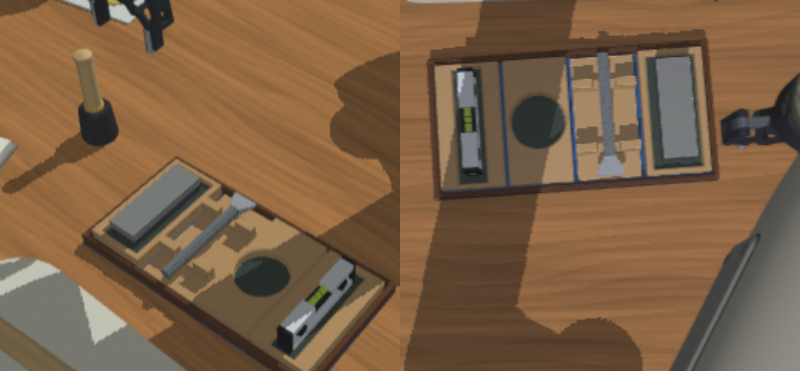

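Request:
send_rows(series=[-0.1, -4, 0, 0, 0, 0, 1, -0.1, -8, 0, 0, 0, 0, 1, -0.1, -10.5, 0, 0, 0, 0, 1, -0.1, -10.5, 0, 0, 0, 0, 1, -0.1, -10.5, 0, 0, 0, 0, 1])

```text
clock: 22.13
tcp_pos: [0.5815, -0.3318, 0.2147]
orientation: [-0.0, -0.025, 1.0, 0.001]
wrist_force: [0.4, 0.1, -0.4]
finger_gap: 0.0855
```

Run:
```python
from h import *
c=read_camera("scene")
cv2.imwrite("pics/a9.png",cv2.resize(c[60:240,110:310],None,fx=3,fy=3))
go([.581,-.333,.093],182.8)
```

```text
axis 182.8 turn [ 0.08 -0.03  0.15] j1,j6 [-0.64 -0.69]
axis 362.8 turn [ 5.0000e-02  1.2000e-01 -1.7985e+02] j1,j6 [-0.64 -0.69]
t 22.18 tcp [ 581.5 -330.7  215. ] shift cm [ 0.06 -0.24 12.2 ]
```

View pics/a9.png

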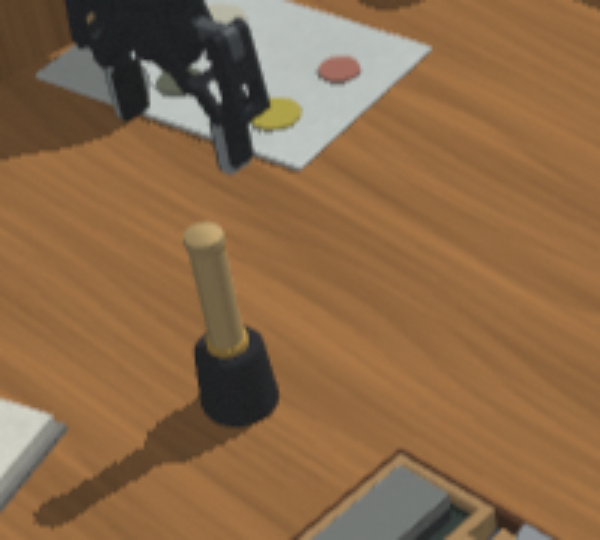

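Request:
send_rows(series=[0, -0.2, 3, 0, 0, 0, 1, 0, -0.2, 6, 0, 0, 0, 1, 0, -0.2, 9, 0, 0, 0, 1, 0, -0.2, 11.5, 0, 0, 0, 1, 0, -0.2, 12, 0, 0, 0, 1, 0, -0.2, 12, 0, 0, 0, 0.5, 0, -0.2, 12, 0, 0, 0, 0.2, 0, -0.2, 12, 0, 0, 0, 0, 0, -0.2, 12, 0, 0, 0, 0, 0, -0.2, 12, 0, 0, 0, 0], newtons=60)

```text
clock: 23.02
tcp_pos: [0.5823, -0.3349, 0.0975]
orientation: [0.001, -0.025, 1.0, -0.001]
wrist_force: [-0.0, -0.4, -0.7]
finger_gap: 0.0254
```

Request:
send_rows(series=[0, 0, 0, 0, 0, 0, 0, 0, 0, 0, 0, 0, 0, 0, 0, 0, 0, 0, 0, 0, 0])

```text
clock: 23.27
tcp_pos: [0.5823, -0.3352, 0.0975]
orientation: [0.001, -0.025, 1.0, -0.001]
wrist_force: [-0.5, 0.5, 5.7]
finger_gap: 0.0224
```

Request:
send_rows(series=[0, 0, 0, 0, 0, 0, 0, 0, 0, -1, 0, 0, 0, 0, 0, 0, -3, 0, 0, 0, 0, 0, 0, -6, 0, 0, 0, 0, 0, 0, -9, 0, 0, 0, 0, 0, 0, -9, 0, 0, 0, 0, 0, 0, -9, 0, 0, 0, 0], newtons=90)

```text
clock: 23.85
tcp_pos: [0.582, -0.335, 0.1866]
orientation: [0.001, -0.025, 1.0, -0.001]
wrist_force: [0.7, 0.1, -7.4]
finger_gap: 0.0221
```

Run:
```python
from h import *
go([.6351,.0359,.187],182.8)
```

```text
axis 182.8 turn [-0.1   0.13  0.06] j1,j6 [-0.64 -0.69]
axis 362.8 turn [-2.0000e-01 -1.5000e-01 -1.7994e+02] j1,j6 [-0.64 -0.69]
t 23.85 tcp [ 582.  -335.   186.6] shift cm [-7.16 36.77 -0.08]
```

Request:
send_rows(series=[-1, 3, 0, 0, 0, 0, 0, -2, 7, 0, 0, 0, 0, 0, -3, 11, 0, 0, 0, 0, 0, -4, 15, 0, 0, 0, 0, 0, -5, 19, 0, 0, 0, 0, 0, -6, 23, 0, 0, 0, 0, 0, -6.5, 27, 0, 0, 0, 0, 0, -7, 31, 0, 0, 0, 0, 0, -7.2, 34, 0, 0, 0, 0, 0, -7.2, 36, 0, 0, 0, 0, 0])

```text
clock: 24.68
tcp_pos: [0.633, 0.0328, 0.1818]
orientation: [-0.003, -0.027, 1.0, 0.001]
wrist_force: [0.2, 0.3, -6.8]
finger_gap: 0.0218
```

Request:
send_rows(series=[0, 0.8, 0, 0, 0, 0, 0, 0, 0.8, 1, 0, 0, 0, 0, 0, 0.8, 2, 0, 0, 0, 0, 0, 0.8, 3, 0, 0, 0, 0, 0, 0.8, 3, 0, 0, 0, 0, 0, 0.8, 3, 0, 0, 0, 0])

```text
clock: 25.18
tcp_pos: [0.6335, 0.0354, 0.1533]
orientation: [-0.002, -0.024, 1.0, 0.0]
wrist_force: [-0.2, -0.2, -6.7]
finger_gap: 0.022
```

Run:
```python
from h import *
c=read_camera("scene")
cv2.imwrite("pics/a10.png",cv2.resize(c[150:350,200:400],None,fx=3,fy=3))
go([.6351,.0359,.116],182.8)
```

```text
axis 182.8 turn [ 0.01 -0.1  -0.04] j1,j6 [-0.07 -0.12]
axis 362.8 turn [-1.5000e-01 -1.0000e-02  1.7996e+02] j1,j6 [-0.07 -0.12]
t 25.23 tcp [634.3  35.5 154.5] shift cm [-0.09  0.03  3.85]
```

View pics/a10.png

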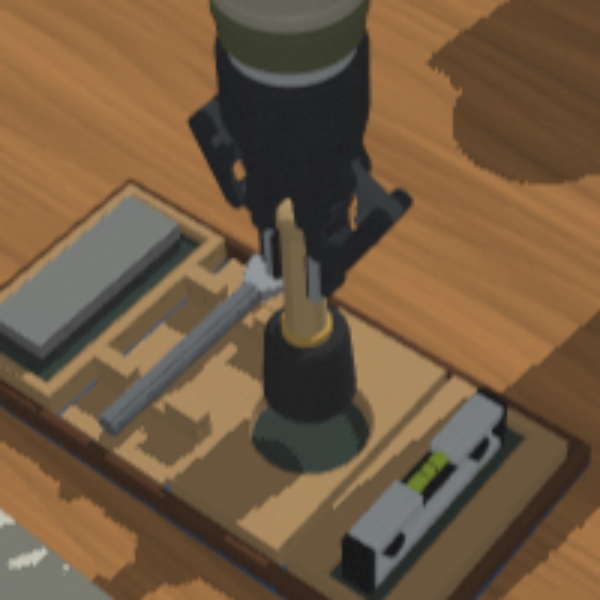

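Request:
send_rows(series=[-0.1, 0, 1, 0, 0, 0, 0, -0.1, 0, 2.2, 0, 0, 0, 0, -0.1, 0, 3.3, 0, 0, 0, 0, -0.1, 0, 4, 0, 0, 0, 0, -0.1, 0, 4.2, 0, 0, 0, 0, -0.1, 0, 4.2, 0, 0, 0, 0, -0.1, 0, 4.2, 0, 0, 0, 0])

```text
clock: 25.82
tcp_pos: [0.6359, 0.0368, 0.1137]
orientation: [0.0, -0.025, 1.0, 0.0]
wrist_force: [1.0, -0.1, -7.3]
finger_gap: 0.022
```

Request:
send_rows(series=[0, 0, 0.1, 0, 0, 0, 0, 0, 0, 0.2, 0, 0, 0, 0, 0, 0, 0.2, 0, 0, 0, 0, 0, 0, 0.2, 0, 0, 0, 0])

```text
clock: 26.15
tcp_pos: [0.6359, 0.0369, 0.1118]
orientation: [0.0, -0.025, 1.0, 0.0]
wrist_force: [0.4, 0.8, -6.9]
finger_gap: 0.022
```

Request:
send_rows(series=[0, 0, 0.1, 0, 0, 0, 0, 0, 0, 0.2, 0, 0, 0, 0, 0, 0, 0.2, 0, 0, 0, 0, 0, 0, 0.2, 0, 0, 0, 0])

```text
clock: 26.48
tcp_pos: [0.6359, 0.0369, 0.1097]
orientation: [0.0, -0.025, 1.0, 0.0]
wrist_force: [-0.5, 0.9, -6.7]
finger_gap: 0.0225
```

Request:
send_rows(series=[0, 0, 0.1, 0, 0, 0, 0, 0, 0, 0.2, 0, 0, 0, 0, 0, 0, 0.2, 0, 0, 0, 0, 0, 0, 0.2, 0, 0, 0, 0])

```text
clock: 26.82
tcp_pos: [0.6362, 0.0369, 0.1096]
orientation: [0.001, -0.025, 1.0, -0.0]
wrist_force: [-3.5, -0.0, 5.3]
finger_gap: 0.0226
```

Request:
send_rows(series=[0, 0, 0, 0, 0, 0, 0.4, 0, 0, 0, 0, 0, 0, 0.7, 0, 0, 0, 0, 0, 0, 1, 0, 0, 0, 0, 0, 0, 1, 0, 0, 0, 0, 0, 0, 1, 0, 0, -3, 0, 0, 0, 1, 0, 0, -7, 0, 0, 0, 1, 0, 0, -11, 0, 0, 0, 1, 0, 0, -12, 0, 0, 0, 1, 0, 0, -12, 0, 0, 0, 1])

```text
clock: 27.65
tcp_pos: [0.6383, 0.0367, 0.2325]
orientation: [0.004, -0.025, 1.0, -0.0]
wrist_force: [0.1, -0.0, 0.9]
finger_gap: 0.0854
```

Request:
send_rows(series=[4, 0, 0, 0, 0, 0, 1, 8, 0, 0, 0, 0, 0, 1, 12, 0, 0, 0, 0, 0, 1, 16, 0, 0, 0, 0, 0, 1, 20, 0, 0, 0, 0, 0, 1, 22, 0, 0, 0, 0, 0, 1, 22, 0, 0, 0, 0, 0, 1])

```text
clock: 28.23
tcp_pos: [0.4107, 0.0263, 0.2262]
orientation: [-0.002, -0.025, 1.0, 0.0]
wrist_force: [-0.5, 1.0, 0.1]
finger_gap: 0.0856
```

Run:
```python
from h import *
s=get_state();print(s["tcp_pos"],s["finger_gap"])
c=read_camera("scene");t=read_camera("top")
cv2.imwrite("pics/a11.png",np.hstack([cv2.resize(c[120:420,150:530],(400,316)),cv2.resize(t[110:310,230:440],(400,381))[:316]]))
for n,z in dict(chisel=.037,whetstone=.045,level=.056,dummy=.1,punch=.0145,cork_block=.032).items(): print(n,pose("top",n,z))
print("dummy scene box",[d["box"] for d in silhouettes("scene","dummy")[:1]])
```

```text
[0.41073534 0.02629027 0.22619029] 0.0855690176839768
chisel {'p': 0.58, 'rect': array([635.1, 124.2]), 'wh': array([141.2,  25.2]), 'a': 2.9, 'mean': array([635. , 124.4]), 'pca': np.float64(3.1)}
whetstone {'p': 0.57, 'rect': array([ 644.8, -144.5]), 'wh': array([132.7,  48. ]), 'a': 2.5, 'mean': array([ 644.1, -143.9]), 'pca': np.float64(2.4)}
level {'p': 0.63, 'rect': array([631.3, 121.7]), 'wh': array([139. ,  27.4]), 'a': 2.6, 'mean': array([631.2, 122. ]), 'pca': np.float64(3.1)}
dummy {'p': 0.95, 'rect': array([629.2,  32.4]), 'wh': array([68.9, 51. ]), 'a': 178.8, 'mean': array([627.5,  33.4]), 'pca': np.float64(15.1)}
punch {'p': 0.72, 'rect': array([469.7, 309.4]), 'wh': array([147.7,  16.4]), 'a': 83.2, 'mean': array([469.3, 303.9]), 'pca': np.float64(82.2)}
cork_block {'p': 0.83, 'rect': array([601.4, 326.7]), 'wh': array([114.5,  64.5]), 'a': 105.8, 'mean': array([601.2, 326.8]), 'pca': np.float64(104.9)}
dummy scene box [[286.8, 234.2, 31.5, 75.6]]
```

View pics/a11.png

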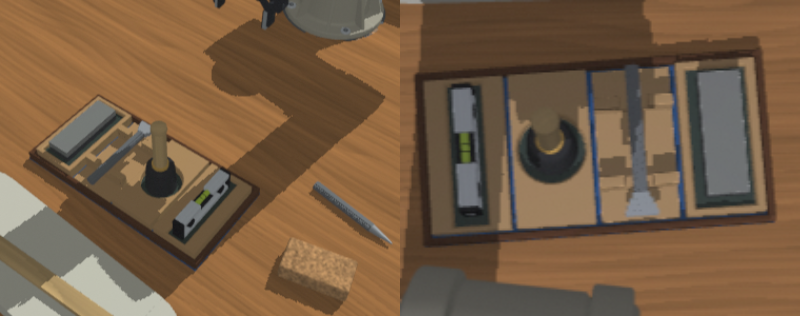

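```bash
python3 -c "
from workcell import *
print(hand_in())"
```

```text
the job is handed in; nothing more can be done
None
```

All four tools are in the tray, placed in the order asked, and the job was handed in at about 29 s with the gripper open and clear. `hand_in()` gives no verdict, so the result rests on my own checks below.

| Tool | Place | Distance from the middle |
|---|---|---|
| Chisel | In both rack notches | about 2 mm |
| Whetstone | Flat in the wide bed | about 1 mm |
| Level | Upright in the narrow slot | 3–4 mm, partly because the camera sees its side |
| Dummy | Standing upright on its head in the round well | looks central; arm read about 1 mm off at release |

- **Contact:** each tool was lowered until the wrist force showed it touching the floor of its place, and only then let go. The largest vertical wrist reading was 28 N, when the fingers closed on the chisel.
- **Look-alikes:** the arm never approached the punch or the cork block. The last picture shows the cork block where it was. The punch read about 5 mm off along its length, with its outline 10 mm short, so I took this as detection error.
- **Checks that disagreed:** in the last look the network reported the level as the chisel. The chisel's position comes from an earlier measurement, and the last picture shows it still in place. Early on, the network also once mistook the wide bed for the level.

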